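# Unpin the insert crate and stow its lid

## Robot

A 6-joint arm with a two-finger parallel gripper is mounted at the origin on the work surface. World frame = base frame: x ahead of the robot, y to its left, z up, the work surface at z = 0. Lengths are in mm, angles in rad, forces in N, time in s.
With the tool pointing down it reaches from about 350 to 875 mm from the base axis. Payload 4.2 kg.
Tool frame: the origin (TCP) lies midway between the tips of the shut fingers; the grasp point (between the pads) lies 19 mm behind it; z points along the fingers, y is the line along which they close (so a half turn about z gives the same grasp; the last joint's range is limited). The gripper opens to 85 mm and grips with 20 to 120 N. Pads are 22 mm wide; open, the fingers measure 114 mm over their backs; the gripper's body (76 mm by 85 mm) begins 54 mm behind the grasp point. The pads swing forward as they close: fully open they stand 13 mm farther back than shut.
Start: joints at [1.585, 0.385, 0.008, 0, -1.194, -0.259], TCP at [151.445, 606.353, 231.312] pointing down, gripper open.
Joint ranges: [-3.14, 3.14], [-1.21, 2.06], [-1.07, 1.41], [-3.16, 2.05], [-2.99, -0.16], [-3.1, 3.1]. Speed limits (rad/s): [2.79, 2.79, 3.14, 3.14, 3.14, 3.14].

## Interface

Orientations are given as a unit quaternion [x, y, z, w].
In Python, from bench import read_state, get_image, job_done gives the robot as it stands.
- The arm moves only by the shell command python3 -m jog 'ROWS'. ROWS is JSON, a list of rows, each a list of 3 entries, a list of its own where there are three numbers: the shift along the world's x, y, z scaled (see below), then the turn, a rotation vector about the world's x, y, z scaled (see below), then the gripper's target within -1 to 1 (shut at 1, half-way at 0, fully open at -1). In form: [[[x, y, z], [wx, wy, wz], claw], ...]. A call has 1 to 20 rows; each row is the pose to reach, as a shift and turn from the pose commanded when the call began; what a row does not reach only later rows make up. The controller multiplies each number of a shift by 10 cm and each number of a turn by 120 degrees. A row lasts 1/10 s, in which the tool goes at most 50 mm and 8.59 degrees, less where a joint would pass 70% of its speed; a pose out of reach is approached as far as the arm can. A call with a number of a shift or a turn outside -1 to 1 is refused whole. A call with a gripper value outside its range is refused whole. The fingers move at their own pace and stop on an object; the grip force is fixed at half the most. Time passes only in rows, so rows that repeat a pose let the fingers close. It gives the time, the measured TCP pose, the force, the opening and the grip force at its end, in the units of the state.
- read_state(): the state, without advancing time (a new reading comes with each control period).
- get_image(name): name is "scene" or "top" or "wrist"; returns a dict with "frame" (384x512x3 uint8, red, green, blue), "range_z" (384x512 float32, mm along the optical axis (not along the pixel's ray), 0 where there is no reading), "fx", "fy", "cx", "cy" (pixels), "distortion" ([k1, k2, p1, p2, k3] as OpenCV has them; the pictures are not rectified), "R" (3x3) and "t" (3): a world point X has camera coordinates R X + t. Camera axes: x right, y down, z forward; pixel columns grow to the right and rows downward; lengths in mm; the calibration is good to about 2 mm. A picture is of the moment at which its call begins.
- job_done(): hands the job in; it is judged then, once.
The state is a dict: "clock": time; "joints": joint angles; "joint_vel": joint speeds; "joint_efforts": joint torques, N m; "position": TCP position; "ee_rot": TCP orientation; "contact_force": force on the tool from outside, world axes, zero at the start; "wrist_torque": the same for the moment, N m; "gripper_width": finger opening in mm; "grasp_force": force on a finger pad.
Only numpy, scipy, OpenCV 4.12 (cv2) and the standard library are available. Lean on these libraries where they do the work, as an engineer would, in place of code of your own. Each camera call takes 0.05 s, during which the arm holds its last target. There are 200 camera calls.

## Task

Open the insert crate: draw the retaining pin out of the staple and lay it in the parts tray, then lift the lid off the crate and set it down flat on the bench, right way up. Let go of it, take it again and slide it under the bench riser, pull side outwards, until it stops against the back. Put the lid and the pin down, don't drop them, and leave the loose insert block and the welding magnet where they are.

Things in the scene. Friction and masses are not known exactly. Their poses are not given: they have to be found in the camera images.
- crate: the grey steel insert crate, fixed: 112 (its x) x 164 (its y) x 84 mm high, closed by its lid. Origin: centre of its underside, on the bench. A staple (upright U of 8 mm bar, 32 mm wide along x) stands inside it at y = -56 mm and comes up through a slot in the lid; its top is 116 mm above the bench
- staple (a point): middle of the staple's eye where the pin passes, 99 mm above the bench; axes as the crate's. The eye looks along the crate's y axis and is 16 mm wide and 14 mm high above the hasp plate. The pin comes out by drawing it level in the crate's -y direction: its tip is past the staple after 36 mm
- pin_grip (a point): middle of the retaining pin's black round grip, on its axis: 20 mm diameter, 52 mm long (along the pin), ending in a flange of 26 mm diameter, 5 mm thick. The y axis runs along the pin towards the tip. At the start the pin lies level through the staple, along the crate's y axis, the whole grip jutting out in free air past the lid's -y end
- pin_tip (a point): the free end of the pin's steel shank (10 mm diameter, 68 mm long), 94 mm along the pin's +y from pin_grip
- pin_center (a point): the point on the pin's axis half-way along its 125 mm, 31.5 mm along +y from pin_grip; its y axis runs along the pin. The pin weighs about 60 g
- lid_center (a point): centre of the loose lid, 7 mm above its lower edge: an aluminium pan 124 (x) x 176 (y) x 14 mm, about 0.45 kg, open below, z up through its top, with a slotted 6 mm hasp plate on top at its -y end. On the crate it is 81 mm above the bench, has the crate's axes, overlaps the crate by 10 mm with 3 mm play all round and lifts straight up, clear of the staple after 32 mm
- lid_handle (a point): middle of the lid's bar handle, above the lid's centre of mass and 37 mm above lid_center: a square 12 x 12 mm bar along the lid's x axis, 84 mm long, on legs 36 mm either side of the middle; 24 mm free below the bar
- lid_pull (a point): centre of the pull on the middle of the lid's front (-x) edge, 77 mm along -x from lid_center: a block jutting out 30 mm, 36 mm wide along y, from 2 to 20 mm above the lid's lower edge; a hold for the lid when it lies on the bench
- riser: the low bench riser, fixed: a grey board on side panels and a back panel, 250 mm wide, board top 70 mm above the bench. Origin: on the bench, middle of the open mouth; x points into the bay, z up. Bay 226 wide, 60 high, 112 mm deep: a lid pushed home stands out 12 mm, its pull 42 mm. On the board, from 72 mm behind the mouth, a holder with upright burrs, up to 180 mm above the bench
- tray: the open steel parts tray, fixed, 100 (x) x 182 (y) x 30 mm high, walls and floor 4 mm thick. Origin: centre of its underside, on the bench
- weld_magnet: bystander: an arrow-shaped welding magnet lying flat, about 130 x 80 x 26 mm, painted green; origin at its underside
- insert_block: bystander: a loose steel mould insert, 50 x 70 x 44 mm, standing on the bench between the crate and the riser; origin at its underside
There are look-alikes about, which are no part of the job. Leave any orange, pink or yellow look-alike of the part that bears pin_grip alone.

How it is judged:
By the outcome, as a careful person would: the job done as asked, in the order asked, and still so for the second after the job is handed in, with the robot touching nothing.
It also fails if it takes over 72 s, if anything falls off the work surface, if the arm or the gripper's body presses on something with over 40 N, if the wrist force passes 120 N, or if a joint passes its speed limit or range.

## Working session

There is one attempt and no reset: what is moved stays moved. The work goes in short steps, Python scripts to look and compute and a shell command to move; the robot and the scene stay as the last step left them, time stands still between calls to the robot, and variables do not carry over. Pictures are saved under pics/ and viewed, at most 10 in all, crops included, and the job is handed in when it is done.

```bash
ls; mkdir -p pics; cat > h.py <<'E'
import numpy as np, cv2
from bench import read_state, get_image
def cap(n):
    g=get_image(n); np.savez('pics/%s.npz'%n, **g); cv2.imwrite('pics/%s_raw.png'%n, g['frame'][:,:,::-1]); return g
def K(g): return np.array([[g['fx'],0,g['cx']],[0,g['fy'],g['cy']],[0,0,1.]])
def cloud(g):
    h,w=g['range_z'].shape
    u,v=np.meshgrid(np.arange(w),np.arange(h))
    p=cv2.undistortPoints(np.stack([u,v],-1).reshape(-1,1,2).astype(float),K(g),np.array(g['distortion'],float)).reshape(h,w,2)
    z=g['range_z'][...,None].astype(float)
    c=np.concatenate([p*z,z],-1)
    return (c-np.array(g['t']))@np.array(g['R'])
def ray(g,uv,h):
    p=cv2.undistortPoints(np.array(uv,float).reshape(-1,1,2),K(g),np.array(g['distortion'],float)).reshape(-1,2)
    R=np.array(g['R']);t=np.array(g['t'])
    d=np.c_[p,np.ones(len(p))]@R; o=-R.T@t
    return o+d*((h-o[2])/d[:,2])[:,None]
def load(n): return dict(np.load('pics/%s.npz'%n))
E
python3 - <<'E'
from h import *
a=cap('top');b=cap('scene')
for g in(a,b): print(g['fx'],g['R'],g['t'],(-g['R'].T@g['t']))
im=np.vstack([a['frame'],b['frame']])[:,:,::-1]
cv2.imwrite('pics/1.png',cv2.resize(a['frame'][:,:,::-1],(800,600),interpolation=cv2.INTER_CUBIC))
cv2.imwrite('pics/2.png',cv2.resize(b['frame'][:,:,::-1],(800,600),interpolation=cv2.INTER_CUBIC))
print(read_state())
E
```

```text
pics
431.16799433629023 [[-0.00277197 -0.99958751 -0.02858536]
 [-0.98206125  0.00811072 -0.18838768]
 [ 0.18854182  0.02755037 -0.98167864]] [  68.79567614  414.01057623 1082.48726697] [ 202.68032407   35.5864491  1142.61567305]
374.15758928853745 [[-0.0911457   0.99574644  0.01347205]
 [ 0.83194353  0.08357339 -0.54853026]
 [-0.54732296 -0.03878819 -0.83602216]] [ -19.5815954  -316.84928762 1544.39042688] [1107.09627301  105.88257829 1117.60700717]
{'clock': 0.1, 'joints': array([ 1.58459584e+00,  3.85487200e-01,  6.77841880e-03, -4.38713658e-04,
       -1.19396007e+00, -2.58564216e-01]), 'joint_vel': array([ 0.00103765, -0.00288149,  0.00397224,  0.00191439,  0.00061536,
       -0.0006767 ]), 'joint_efforts': array([-4.25921089e-04, -3.93318343e+01,  1.88929492e+01,  4.19788286e+00,
       -2.58589200e-03,  4.12649072e-06]), 'position': array([151.33232441, 605.88340914, 230.33207969]), 'ee_rot': array([ 9.92510286e-01, -1.22157335e-01, -7.48936427e-05,  9.55275101e-04]), 'contact_force': array([-0.25730001, -0.21774231,  0.48518287]), 'wrist_torque': array([0.01152331, 0.06502167, 0.00363641]), 'grasp_force': 0.0, 'gripper_width': 85.73038904832681}
```

View pics/1.png

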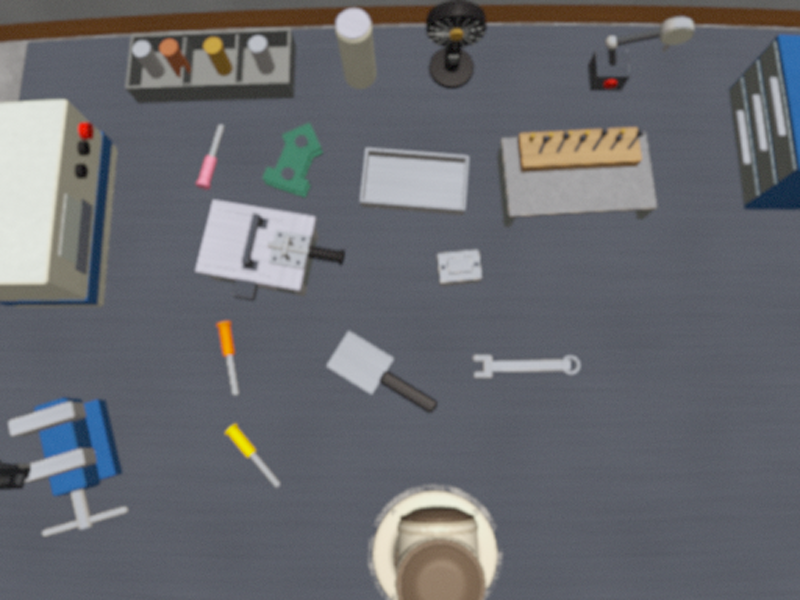

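View pics/2.png

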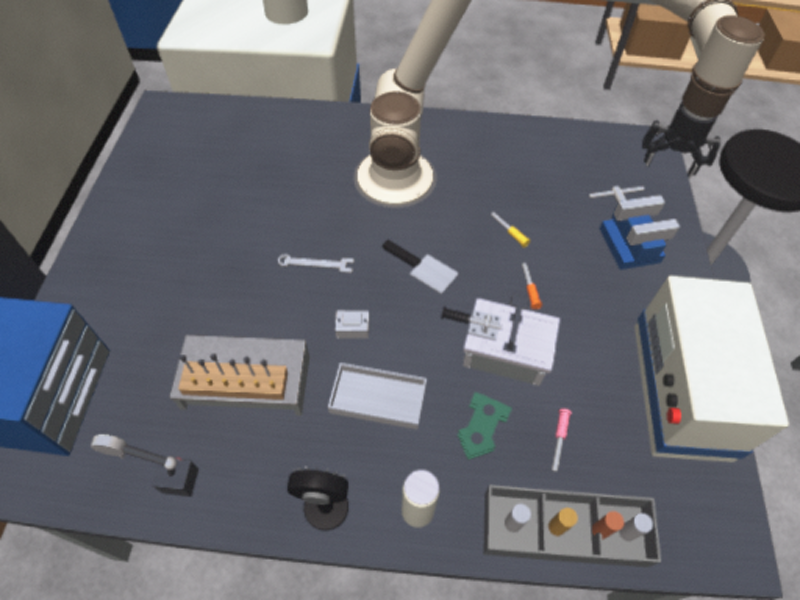

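Top view: the crate and lid are at about (258,245), with the black pin grip at (327,254) pointing right (world −y) and the pull at (245,292). The tray is at (415,180), the riser at (578,175) with its mouth facing the robot, the insert block at (460,266) and the magnet at (293,160).

Pin candidates are black (327,254), orange (228,340), yellow (240,440) and pink (205,170). Black fits: it runs through the staple on the lid, and the others are coloured look-alikes lying loose. I'll measure and confirm in a crop.

```bash
python3 - <<'E'
from h import *
a=load('top'); C=cloud(a); f=a['frame']
hsv=cv2.cvtColor(f,cv2.COLOR_RGB2HSV)
cv2.imwrite('pics/3.png',cv2.resize(f[115:200,115:240,::-1],(800,544),interpolation=cv2.INTER_CUBIC))
def rect(m,name,h=None):
    m=cv2.morphologyEx(m.astype(np.uint8),cv2.MORPH_OPEN,np.ones((3,3)))
    n,l,s,c=cv2.connectedComponentsWithStats(m)
    i=1+np.argmax(s[1:,4]); P=C[l==i]
    r=cv2.minAreaRect(P[:,:2].astype(np.float32)); print(name,s[i],'rect',np.round(r[0],1),np.round(r[1],1),round(r[2],1),'z',np.percentile(P[:,2],[5,50,95]).round(1))
    return l==i
def win(x0,y0,x1,y1):
    w=np.zeros(f.shape[:2],bool); k=.64; w[int(y0*k):int(y1*k),int(x0*k):int(x1*k)]=1; return w
Z=C[...,2]
print('bench z',np.median(Z[win(300,300,450,330)]))
L=win(180,190,360,310)
rect(L&(abs(Z-88)<4),'lidtop'); rect(L&(Z>112)&(Z<135),'handle')
dark=(hsv[...,2]<70)
rect(win(300,235,360,275)&dark&(Z>70),'grip')
rect(win(225,280,265,305)&(Z>60)&(Z<95),'pull')
T=win(350,140,480,220); rect(T&(Z>22)&(Z<36),'trayrim'); rect(T&(Z<15)&(hsv[...,2]>140),'trayfloor')
R=win(490,120,670,225); rect(R&(Z>62)&(Z<77),'riser')
rect(R&(Z>85),'holder')
rect(win(430,240,490,290)&(Z>30),'block')
rect(win(255,115,330,200)&(Z>15)&(hsv[...,1]>80),'magnet')
E
```

```text
bench z -1.1456971483753546
lidtop [ 126  128   68   58 1438] rect [495.9 288.9] [178.2 124.7] 78.4 z [84.6 87.1 90.3]
handle [154 137  12  31 174] rect [496.8 289.7] [13.  80.5] 79.5 z [117.2 122.6 125.9]
grip [198 158  23  10 165] rect [472.6 168.6] [54.4 19.4] 82.3 z [ 99.7 106.4 110.3]
pull [157 179  12  14  76] rect [421.6 288.5] [16.5 39.6] 57.4 z [78.6 90.2 94.5]
trayrim [280  98   5   3  15] rect [672.  -20.8] [ 5.7 11.7] 5.1 z [23.  27.4 30.8]
trayfloor [ 233  100   65   33 1811] rect [633.2  25.8] [175.5  86.1] 84.9 z [-0.8  2.6  6.3]
riser [ 321   88   99   51 2976] rect [ 621.  -250.9] [141.2 253. ] 2.7 z [65.3 69.  72.7]
holder [ 332   82   80   26 1803] rect [ 491.6 -102.4] [179.9 614.6] 48.1 z [ 92.2  99.1 153. ]
block [280 161  28  20 489] rect [347.  -26.9] [ 76.  305.1] 80.6 z [31.9 35.9 44.2]
magnet [169  80  36  44 727] rect [453.4 175.7] [563.6 111.1] 18.0 z [21.5 24.7 28.4]
```

View pics/3.png

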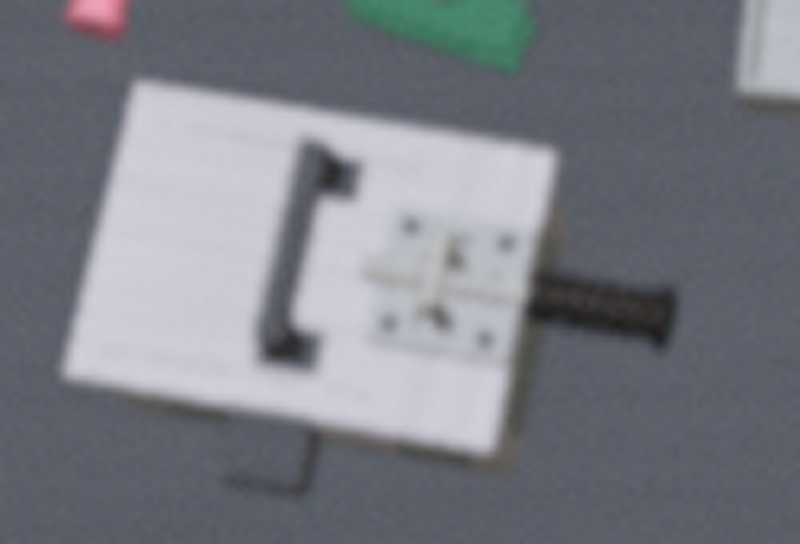

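The crop shows the black grip running into the staple on the lid (crop about (600,300)), which confirms it as the pin. Next I'll refine the poses with edge fits.

```bash
python3 - <<'E'
from h import *
def fit(n,wn,zr,h,extra=lambda hsv:True,k=.64):
    g=load(n);C=cloud(g);Z=C[...,2];hsv=cv2.cvtColor(g['frame'],cv2.COLOR_RGB2HSV)
    m=np.zeros(Z.shape,bool);x0,y0,x1,y1=[int(q*k) for q in wn];m[y0:y1,x0:x1]=1
    m&=(Z>zr[0])&(Z<zr[1])&extra(hsv)
    m=cv2.morphologyEx(m.astype(np.uint8),cv2.MORPH_CLOSE,np.ones((3,3)));m=cv2.morphologyEx(m,cv2.MORPH_OPEN,np.ones((3,3)))
    cs,_=cv2.findContours(m,cv2.RETR_EXTERNAL,cv2.CHAIN_APPROX_NONE);c=max(cs,key=cv2.contourArea).reshape(-1,2)
    P=ray(g,c,h)[:,:2].astype(np.float32);r=cv2.minAreaRect(P)
    print(n,np.round(r[0],1),np.round(r[1],1),round(r[2],1),'corners',cv2.boxPoints(r).round().astype(int).tolist()); return P
wh=lambda s:s[...,2]>165
dk=lambda s:s[...,2]<75
print('lid');fit('top',(180,190,325,310),(75,140),88,wh);fit('scene',(460,295,570,375),(75,140),88,lambda s:s[...,2]>140)
print('grip');fit('top',(300,235,360,275),(60,130),99,dk);fit('scene',(430,300,482,330),(60,130),99,dk)
print('handle');fit('top',(235,205,280,280),(108,140),124)
print('riser');fit('top',(490,120,670,225),(58,80),70);fit('scene',(165,330,320,415),(55,80),70)
print('tray');fit('top',(350,140,480,220),(-10,40),30,lambda s:s[...,2]>105);fit('scene',(320,350,435,430),(-10,45),30,lambda s:s[...,2]>115)
print('block');fit('top',(430,240,490,290),(25,60),44,wh);fit('scene',(325,300,380,340),(25,60),44,wh)
print('wrench');fit('top',(465,345,590,385),(-10,30),5,lambda s:s[...,2]>130)
print('magnet');fit('top',(255,115,330,200),(-5,45),26,lambda s:s[...,1]>80)
E
```

```text
lid
top [496.6 288.7] [176.4 124.8] 79.1 corners [[419, 214], [541, 190], [574, 364], [452, 387]]
scene [500.7 287.7] [176.8 128.3] 79.5 corners [[421, 213], [548, 189], [580, 363], [454, 386]]
grip
top [473.6 169. ] [55.7 20.3] 79.7 corners [[459, 143], [479, 140], [489, 195], [469, 198]]
scene [478.5 170.3] [54.7 22.4] 80.9 corners [[463, 145], [485, 142], [494, 196], [472, 199]]
handle
top [494.  288.1] [15.4 84.4] 79.4 corners [[451, 288], [534, 273], [537, 288], [454, 303]]
riser
top [ 614.1 -249.6] [256.3 139.7] 89.9 corners [[544, -378], [684, -378], [684, -122], [544, -121]]
scene [ 626.1 -250. ] [144.4 252.8] 3.3 corners [[547, -128], [561, -380], [706, -372], [691, -120]]
tray
top [628.1  20.7] [227.6 119.1] 80.7 corners [[551, -82], [669, -101], [705, 123], [588, 143]]
scene [633.2  26.4] [186.2 110.4] 84.7 corners [[570, -61], [679, -71], [697, 114], [587, 124]]
block
top [466.4 -47.3] [47.9 67.9] 4.8 corners [[440, -15], [445, -83], [493, -79], [487, -11]]
scene [478.2 -45.9] [46.6 67.6] 5.7 corners [[452, -15], [458, -82], [505, -77], [498, -10]]
wrench
top [ 301.6 -160.6] [180.3  36.9] 89.5 corners [[282, -251], [319, -251], [321, -71], [284, -70]]
magnet
top [672.4 235.3] [ 85.6 129.1] 68.8 corners [[597, 219], [717, 172], [748, 252], [628, 298]]
```

```bash
python3 -m jog '[[[0.65,-0.87,0],[0,0,-0.3],-1],[[0.65,-0.87,0],[0,0,-0.3],-1],[[0.65,-0.87,0],[0,0,-0.3],-1],[[0.65,-0.87,0],[0,0,-0.3],-1],[[0.65,-0.87,0],[0,0,-0.3],-1]]'
python3 -m jog '[[[0.65,-0.87,0],[0,0,-0.3],-0.5],[[0.65,-0.87,0],[0,0,-0.3],-0.5],[[0.65,-0.87,0],[0,0,-0.3],-0.5],[[0.65,-0.87,0],[0,0,-0.3],-0.5],[[0.65,-0.87,0],[0,0,-0.3],-0.5]]'
python3 -m jog '[[[0.65,-0.87,0],[0,0,-0.122],-0.2],[[0.65,-0.87,0],[0,0,-0.122],-0.2],[[0.65,-0.87,0],[0,0,-0.122],-0.2]]'
python3 -m jog '[[[0.65,-0.87,0],[0,0,0],-0.2],[[0.65,-0.87,0],[0,0,0],-0.2],[[0.65,-0.87,0],[0,0,0],-0.2],[[0.65,-0.87,0],[0,0,0],-0.2]]'; python3 -c "
from bench import *;s=read_state();print(s['joints'],s['ee_rot'])"
```

```text
clock: 0.6
position: [216.8, 518.7, 231.1]
ee_rot: [0.906, -0.424, -0.0, 0.0]
contact_force: [0.4, -0.1, 1.5]
gripper_width: 85.4
grasp_force: 0.0
clock: 1.1
position: [281.5, 432.1, 231.2]
ee_rot: [0.731, -0.682, 0.0, 0.0]
contact_force: [0.2, 0.3, 0.3]
gripper_width: 63.8
grasp_force: 0.0
clock: 1.4
position: [347.4, 342.7, 231.0]
ee_rot: [-0.638, 0.77, -0.0, -0.001]
contact_force: [0.4, 0.9, -0.9]
gripper_width: 51.2
grasp_force: 0.0
clock: 1.8
position: [412.0, 257.9, 231.1]
ee_rot: [-0.639, 0.77, 0.0, -0.0]
contact_force: [0.4, 0.3, -0.4]
gripper_width: 51.4
grasp_force: 0.0
[ 8.94167623e-01  1.47198770e-01 -3.21670677e-01 -1.10614074e-04
 -1.10225687e+00 -1.07975512e+00] [-6.38524430e-01  7.69601535e-01  1.53109857e-05 -1.71534480e-04]
```

```bash

python3 -m jog '[[[0.635,-0.88,0],[0,0,0],-0.2],[[0.635,-0.88,0],[0,0,0],-0.2],[[0.635,-0.88,0],[0,0,0],-0.2],[[0.635,-0.88,0],[0,0,0],-0.2],[[0.635,-0.88,0],[0,0,0],-0.2]]'
python3 - <<'E'
from h import *
g=cap('wrist');C=cloud(g);print(-g['R'].T@g['t'],read_state()['position'])
cv2.imwrite('pics/4.png',cv2.resize(g['frame'][:,:,::-1],(800,600)))
Z=C[...,2];print(np.percentile(Z[g['range_z']>0],[1,50,99]))
E
```

```text
clock: 2.3
position: [474.4, 171.7, 231.1]
ee_rot: [-0.639, 0.769, 0.0, -0.0]
contact_force: [-1.1, 1.1, -1.4]
gripper_width: 51.1
grasp_force: 0.0
[462.47431089 104.27456252 373.02609643] [474.31988138 171.84870363 231.21750662]
[-2.35426199e+00  3.10773018e-01  3.27960186e+02]
```

View pics/4.png

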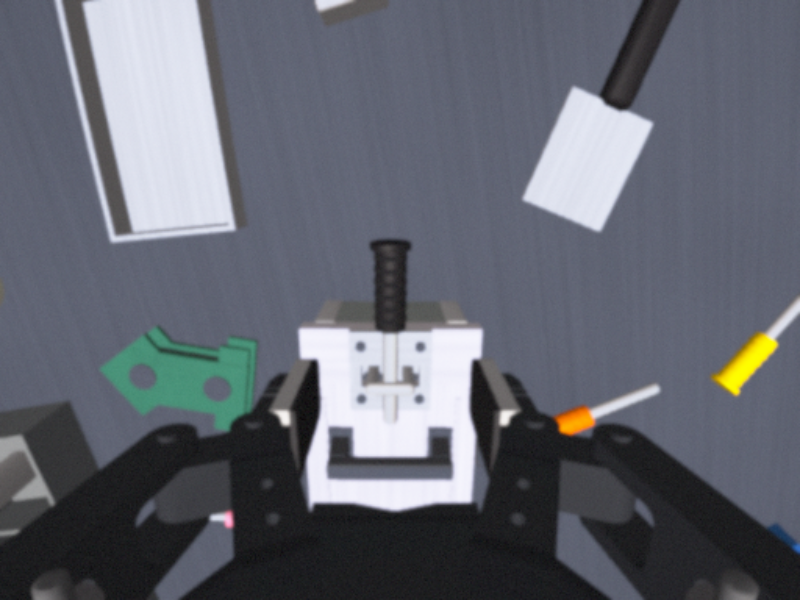

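The wrist view shows the pin grip between (391,243) and (391,330), the staple at (390,385) and the handle at (390,467). I'll ray-cast these at their heights.

```bash
python3 - <<'E'
from h import *
g=load('wrist')
for n,p,h in[('flange near end',(391,241),105),('root',(391,330),99),('gripL',(375,300),99),('gripR',(407,300),99),('staple top mid',(390,388),116),('bar L',(329,462),124),('bar R',(452,462),124),('bar L near',(329,477),124),('lid corner L',(299,327),88),('lid corner R',(482,327),88),('hasp',(390,332),94)]:
    print(n,ray(g,[np.array(p)*.64],h).round(1))
f=g['frame'];hsv=cv2.cvtColor(f,cv2.COLOR_RGB2HSV);w=np.zeros(f.shape[:2],np.uint8);w[150:208,230:270]=1
m=(w>0)&(hsv[...,2]<60);v,u=np.nonzero(m);P=ray(g,np.c_[u,v],99)[:,:2].astype(np.float32);print(cv2.minAreaRect(P))
E
```

```text
flange near end [[471.6 143.8 105. ]]
root [[482.5 201.6  99. ]]
gripL [[488.8 179.8  99. ]]
gripR [[468.8 183.6  99. ]]
staple top mid [[489.1 233.8 116. ]]
bar L [[537.2 274.9 124. ]]
bar R [[458.6 289.6 124. ]]
bar L near [[539.8 286.3 124. ]]
lid corner L [[544.  192.1  88. ]]
lid corner R [[422.6 214.7  88. ]]
hasp [[483.8 204.6  94. ]]
((477.39691162109375, 170.69741821289062), (53.660579681396484, 24.02680206298828), 79.44945526123047)
```

```bash

python3 -m jog '[[[0.026,0.046,-0.3],[0,0,0],-0.2],[[0.026,0.046,-0.6],[0,0,0],-0.2],[[0.026,0.046,-0.9],[0,0,0],-0.2],[[0.026,0.046,-0.9],[0,0,0],-0.2]]'
python3 -m jog '[[[0,0,-0.25],[0,0,0],-0.2],[[0,0,-0.53],[0,0,0],-0.2],[[0,0,-0.53],[0,0,0],-0.2],[[0,0,-0.53],[0,0,0],-0.2],[[0,0,-0.53],[0,0,0],1],[[0,0,-0.53],[0,0,0],1],[[0,0,-0.53],[0,0,0],1],[[0,0,-0.53],[0,0,0],1],[[0,0,-0.53],[0,0,0],1],[[0,0,-0.53],[0,0,0],1],[[0,0,-0.53],[0,0,0],1]]'
```

```text
clock: 2.75
position: [474.3, 174.8, 137.7]
ee_rot: [-0.639, 0.769, 0.001, -0.004]
contact_force: [-0.3, -0.4, -0.0]
gripper_width: 50.9
grasp_force: 0.0
clock: 3.85
position: [478.4, 175.6, 89.4]
ee_rot: [-0.639, 0.77, -0.0, 0.001]
contact_force: [-1.2, 1.3, 6.2]
gripper_width: 17.9
grasp_force: 58.9
```

```bash

python3 -m jog '[[[-0.009,-0.05,0.005],[0,0,0],1],[[-0.018,-0.1,0.005],[0,0,0],1],[[-0.027,-0.15,0.005],[0,0,0],1],[[-0.027,-0.15,0.005],[0,0,0],1]]'
python3 -m jog '[[[-0.018,-0.1,0],[0,0,0],1],[[-0.037,-0.2,0],[0,0,0],1],[[-0.055,-0.3,0],[0,0,0],1],[[-0.074,-0.4,0],[0,0,0],1],[[-0.074,-0.4,0],[0,0,0],1],[[-0.074,-0.4,0],[0,0,0],1]]'
```

```text
clock: 4.25
position: [475.1, 159.2, 89.1]
ee_rot: [-0.638, 0.77, -0.0, 0.0]
contact_force: [1.6, -0.1, 4.7]
gripper_width: 17.4
grasp_force: 58.8
clock: 4.85
position: [466.1, 118.2, 88.3]
ee_rot: [-0.638, 0.77, 0.0, -0.002]
contact_force: [-0.9, -2.4, 3.1]
gripper_width: 18.0
grasp_force: 58.6
```

```bash

python3 -m jog '[[[0,0,0.4],[0,0,0],1],[[0.3,-0.2,0.7],[0,0,0],1],[[0.6,-0.4,0.7],[0,0,0],1],[[0.9,-0.6,0.7],[0,0,0.046],1],[[0.9,-0.6,0.7],[0,0,0.046],1]]'
python3 -m jog '[[[0.3,-0.3,0],[0,0,0],1],[[0.6,-0.6,0],[0,0,0],1],[[0.6,-0.6,0],[0,0,0],1],[[0.6,-0.6,0],[0,0,0],1],[[0.6,-0.6,0],[0,0,0],1]]'
python3 - <<'E'
from h import *
g=cap('wrist');cap('top')
cv2.imwrite('pics/5.png',cv2.resize(g['frame'][:,:,::-1],(800,600)));print(read_state()['position'])
E
```

```text
clock: 5.35
position: [559.5, 58.3, 157.6]
ee_rot: [-0.674, 0.739, -0.0, -0.001]
contact_force: [-1.7, -0.1, -0.9]
gripper_width: 17.7
grasp_force: 58.9
clock: 5.85
position: [616.1, 0.6, 158.0]
ee_rot: [-0.675, 0.738, 0.001, -0.001]
contact_force: [-0.1, 1.1, 0.2]
gripper_width: 17.8
grasp_force: 59.0
[616.46770511   0.91201821 158.72455654]
```

View pics/5.png

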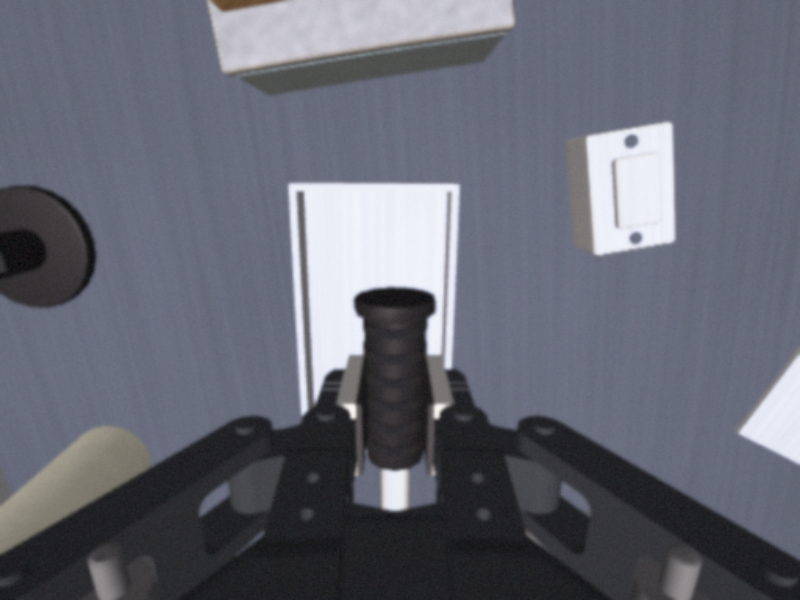

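The pin sits straight in the pads. The tray's near corners are at (289,184) and (460,184), the riser's side edge at (222,73)–(515,25) and the block at (632,188).

```bash
python3 - <<'E'
from h import *
g=load('wrist')
a=ray(g,np.array([(289,184),(460,184),(302,410),(222,73),(515,25),(587,135),(673,122),(677,240),(596,254)])*.64,30)
print(a[:3].round(1)); c=(a[0]+a[1])/2; d=a[0]-a[1]; y=np.array([-d[1],d[0],0])/np.linalg.norm(d); print('len',np.linalg.norm(d),'y',y,'centre',c+91*y)
print(ray(g,np.array([(222,73),(515,25)])*.64,70).round(1))
b=ray(g,np.array([(587,135),(673,122),(677,240),(596,254)])*.64,44).round(1);print(b,b.mean(0))
print('flange',ray(g,[np.array((396,298))*.64],169).round(1))
E
```

```text
[[672.3 -66.2  30. ]
 [572.5 -57.1  30. ]
 [686.3  81.4  30. ]]
len 100.20038118056996 y [0.09058409 0.99588881 0.        ] centre [630.59979991  28.99163246  30.        ]
[[ 687.5 -120.4   70. ]
 [ 548.7 -128.5   70. ]]
[[503.7 -78.   44. ]
 [455.8 -81.3  44. ]
 [449.  -15.6  44. ]
 [497.1 -11.3  44. ]] [476.4  -46.55  44.  ]
flange [[613.4 -30.7 169. ]]
```

```bash

python3 -m jog '[[[0.11,-0.04,-0.2],[-0.031,0.003,0],1],[[0.11,-0.04,-0.5],[-0.031,0.003,0],1],[[0.11,-0.04,-0.8],[-0.031,0.003,0],1],[[0.11,-0.04,-1],[-0.031,0.003,0],1],[[0.11,-0.04,-1],[-0.031,0.003,0],1]]'
python3 -m jog '[[[0,0,-0.2],[0,0,0],1],[[0,0,-0.35],[0,0,0],1],[[0,0,-0.46],[0,0,0],1],[[0,0,-0.46],[0,0,0],1],[[0,0,-0.46],[0,0,0],1],[[0,0,-0.46],[0,0,0],1]]'
python3 -m jog '[[[0,0,-0.02],[0,0,0],1],[[0,0,-0.04],[0,0,0],1],[[0,0,-0.04],[0,0,0],1],[[0,0,-0.04],[0,0,0],1]]'
```

```text
clock: 6.45
position: [625.5, -3.7, 55.8]
ee_rot: [-0.675, 0.737, -0.02, -0.027]
contact_force: [-0.1, 0.1, -0.2]
gripper_width: 17.7
grasp_force: 58.9
clock: 7.05
position: [629.3, -3.8, 14.1]
ee_rot: [-0.674, 0.738, -0.022, -0.023]
contact_force: [0.5, 0.7, -0.3]
gripper_width: 17.5
grasp_force: 58.9
clock: 7.45
position: [628.4, -4.1, 8.8]
ee_rot: [-0.674, 0.738, -0.022, -0.024]
contact_force: [-0.8, 0.1, -0.7]
gripper_width: 17.9
grasp_force: 58.9
```

```bash

python3 -m jog '[[[0,0,-0.01],[0,0,0],1],[[0,0,-0.015],[0,0,0],1],[[0,0,-0.015],[0,0,0],1],[[0,0,-0.015],[0,0,0],1]]'
python3 -m jog '[[[0,0,-0.01],[0,0,0],1],[[0,0,-0.015],[0,0,0],1],[[0,0,-0.015],[0,0,0],1],[[0,0,-0.015],[0,0,0],1]]'
```

```text
clock: 7.85
position: [628.4, -4.1, 7.3]
ee_rot: [-0.674, 0.738, -0.022, -0.024]
contact_force: [0.0, 0.0, -1.5]
gripper_width: 18.1
grasp_force: 58.9
clock: 8.25
position: [628.6, -4.1, 6.5]
ee_rot: [-0.674, 0.738, -0.022, -0.024]
contact_force: [-2.2, 0.3, 5.9]
gripper_width: 18.0
grasp_force: 59.5
```

```bash

python3 -m jog '[[[0,0,0],[0,0,0],0.45],[[0,0,0],[0,0,0],0.25],[[0,0,0],[0,0,0],0.1],[[0,0,0],[0,0,0],0.1],[[0,0,0],[0,0,0],0.1]]'
python3 -m jog '[[[0,0,0.2],[0,0,0],0.1],[[0,0,0.5],[0,0,0],0.1],[[0,0,0.9],[0.031,-0.003,0],0.1],[[0,0,1],[0.031,-0.003,0],0.1],[[0,0,1],[0.031,-0.003,0],0.1]]'
python3 - <<'E'
from h import *
g=cap('wrist');
cv2.imwrite('pics/6.png',cv2.resize(g['frame'][:,:,::-1],(800,600)));s=read_state();print(s['position'],s['joints'],s['ee_rot'])
E
```

```text
clock: 8.75
position: [628.4, -4.0, 5.6]
ee_rot: [-0.674, 0.738, -0.022, -0.024]
contact_force: [-0.1, -0.3, 0.4]
gripper_width: 38.6
grasp_force: 0.0
clock: 9.25
position: [630.0, -4.1, 108.5]
ee_rot: [-0.674, 0.738, -0.002, 0.002]
contact_force: [0.4, 0.1, 0.1]
gripper_width: 38.4
grasp_force: 0.0
[628.4929376   -4.08315971 106.25530612] [ 2.50543515e-01  4.98133559e-01 -1.44787625e-01 -9.12902750e-05
 -9.26605498e-01 -3.40941943e-01] [-6.74414457e-01  7.38352717e-01 -2.66346695e-04  5.77400839e-04]
```

View pics/6.png

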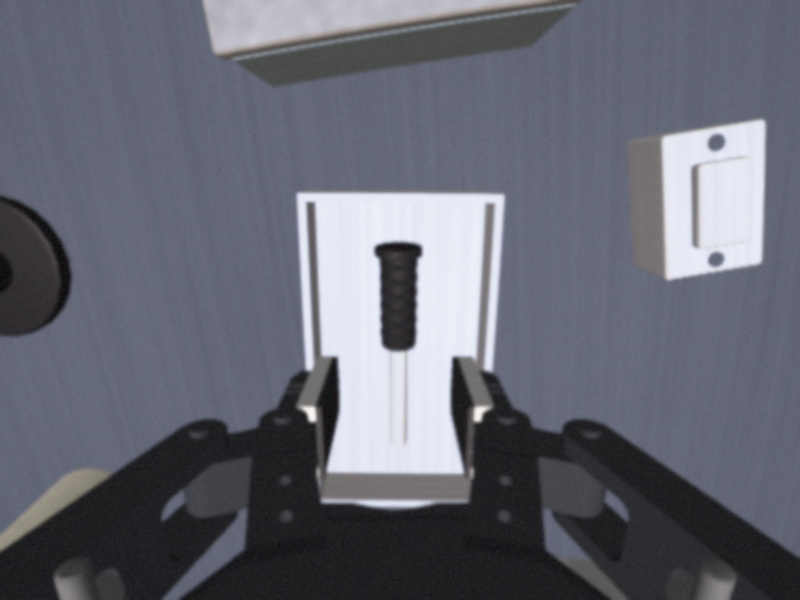

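The pin lies flat in the tray: flange at (398,250), shank end at (398,440). On to the lid handle.

```bash

python3 -m jog '[[[0,0,0.5],[0,0,0.07],0.1],[[-0.1,0.3,0.94],[0,0,0.14],0.1],[[-0.2,0.7,0.94],[0,0,0.21],0.1],[[-0.3,0.9,0.94],[0,0,0.25],0.1]]'
python3 -m jog '[[[-0.2,0.4,0],[0,0,0.07],0.1],[[-0.4,0.8,0],[0,0,0.14],0.1],[[-0.5,1,0],[0,0,0.21],0.1],[[-0.5,1,0],[0,0,0.25],0.1]]'
python3 -m jog '[[[-0.2,0.4,0],[0,0,0.07],0.1],[[-0.4,0.8,0],[0,0,0.14],0.1],[[-0.494,1,0],[0,0,0.205],0.1],[[-0.494,1,0],[0,0,0.205],0.1],[[-0.494,1,0],[0,0,0.205],0.1],[[-0.494,1,0],[0,0,0.205],0.1]]'
python3 - <<'E'
from h import *
g=cap('wrist')
cv2.imwrite('pics/7.png',cv2.resize(g['frame'][:,:,::-1],(800,600)));s=read_state();print(s['position'],s['joints'],s['ee_rot'])
E
```

```text
clock: 9.7
position: [598.0, 88.3, 199.5]
ee_rot: [0.844, -0.536, -0.0, -0.0]
contact_force: [-0.3, 0.0, -0.6]
gripper_width: 38.3
grasp_force: 0.0
clock: 10.1
position: [546.1, 188.3, 197.4]
ee_rot: [0.955, -0.298, -0.002, 0.002]
contact_force: [0.8, -0.7, -0.2]
gripper_width: 38.3
grasp_force: 0.0
clock: 10.7
position: [498.9, 285.0, 198.6]
ee_rot: [0.996, -0.093, -0.001, 0.001]
contact_force: [-0.2, 0.7, -0.2]
gripper_width: 38.5
grasp_force: 0.0
[499.11078362 284.92743136 198.94442072] [ 8.00503086e-01  3.25718507e-01 -1.66023462e-01  2.68586995e-05
 -1.08086106e+00  5.84181383e-01] [ 9.95673602e-01 -9.29153451e-02 -5.56846952e-04  7.11408137e-04]
```

View pics/7.png

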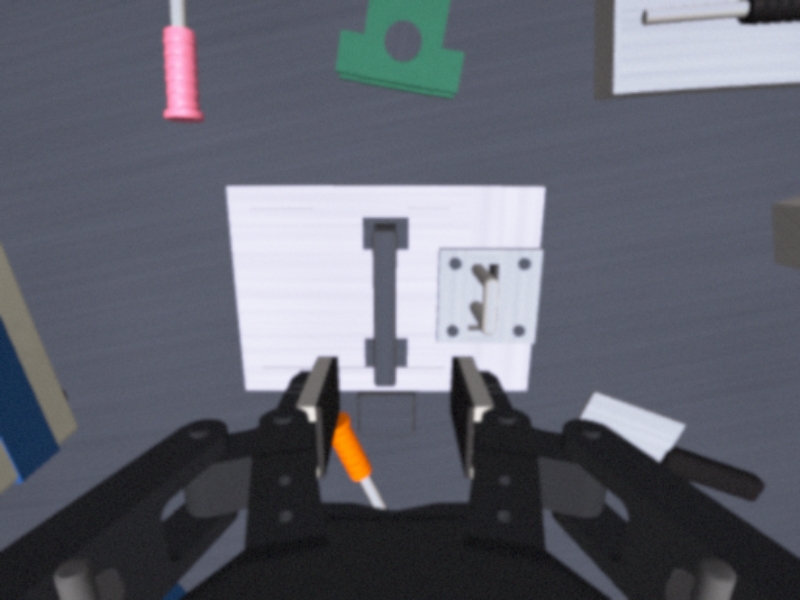

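The handle bar runs from (385,224) to (385,385), and the staple at (488,305) is free of the pin.

```bash
python3 - <<'E'
from h import *
g=load('wrist')
a=ray(g,np.array([(385,224),(385,386)])*.64,124);print(a.round(1),a.mean(0).round(1),np.linalg.norm(a[0]-a[1]),np.degrees(np.arctan2(*(a[0]-a[1])[1::-1])))
b=ray(g,np.array([(227,187),(545,187),(527,390),(245,390)])*.64,88);print(b.round(1),b.mean(0))
E
```

```text
[[544.6 282.1 124. ]
 [460.5 298.4 124. ]] [502.5 290.2 124. ] 85.73532903750197 -10.985554560083742
[[577.  365.1  88. ]
 [544.5 192.9  88. ]
 [422.9 215.6  88. ]
 [455.8 389.3  88. ]] [500.05338415 290.72483463  88.        ]
```

```bash

python3 -m jog '[[[0.015,0.035,-0.3],[0,0,0],0.1],[[0.015,0.035,-0.6],[0,0,0],0.1],[[0.015,0.035,-0.85],[0,0,0],0.1],[[0.015,0.035,-0.96],[0,0,0],0.1],[[0.015,0.035,-0.96],[0,0,0],0.1],[[0.015,0.035,-0.96],[0,0,0],0.1],[[0.015,0.035,-0.96],[0,0,0],1],[[0.015,0.035,-0.96],[0,0,0],1],[[0.015,0.035,-0.96],[0,0,0],1],[[0.015,0.035,-0.96],[0,0,0],1],[[0.015,0.035,-0.96],[0,0,0],1],[[0.015,0.035,-0.96],[0,0,0],1]]'
python3 -m jog '[[[0,0,0.05],[0,0,0],1],[[0,0,0.1],[0,0,0],1],[[0,0,0.15],[0,0,0],1],[[0,0,0.2],[0,0,0],1],[[0,0,0.2],[0,0,0],1]]'
```

```text
clock: 11.95
position: [501.2, 289.9, 105.4]
ee_rot: [0.996, -0.092, 0.001, -0.001]
contact_force: [-0.9, -1.6, 6.4]
gripper_width: 10.7
grasp_force: 61.0
clock: 12.45
position: [500.9, 289.8, 124.5]
ee_rot: [0.996, -0.092, 0.0, -0.001]
contact_force: [1.4, -0.5, -4.8]
gripper_width: 10.2
grasp_force: 59.7
```

```bash

python3 -m jog '[[[0,0,0.25],[0,0,0],1],[[0,0,0.5],[0,0,0],1],[[-0.01,-0.15,0.7],[0,0,0],1],[[-0.03,-0.4,0.7],[0,0,0.02],1],[[-0.06,-0.7,0.7],[0,0,0.04],1],[[-0.09,-1,0.7],[0,0,0.06],1]]'
python3 -m jog '[[[-0.03,-0.33,0],[0,0,0.02],1],[[-0.06,-0.66,0],[0,0,0.04],1],[[-0.09,-1,0],[0,0,0.056],1]]'
python3 -m jog '[[[-0.03,-0.33,0],[0,0,0],1],[[-0.06,-0.66,0],[0,0,0],1],[[-0.09,-1,0],[0,0,0],1]]'
python3 -m jog '[[[-0.03,-0.33,0],[0,0,0],1],[[-0.06,-0.66,0],[0,0,0],1],[[-0.09,-1,0],[0,0,0],1]]'
python3 -m jog '[[[-0.03,-0.33,0],[0,0,0],1],[[-0.06,-0.66,0],[0,0,0],1],[[-0.065,-1,0],[0,0,0],1]]'
python3 -m jog '[[[0,-0.2,0],[0,0,0],1],[[0,-0.38,0],[0,0,0],1],[[0,-0.475,0],[0,0,0],1],[[0,-0.475,0],[0,0,0],1],[[0,-0.475,0],[0,0,0],1]]'
python3 - <<'E'
from h import *
g=cap('wrist');t=cap('top')
w=g['frame'];q=t['frame'][80:240,200:460]
cv2.imwrite('pics/8.png',np.vstack([cv2.resize(w,(512,300)),cv2.resize(q,(512,300),interpolation=cv2.INTER_CUBIC)])[:,:,::-1]);s=read_state();print(s['position'],s['joints'],s['ee_rot'])
E
```

```text
clock: 13.05
position: [491.0, 188.5, 193.6]
ee_rot: [1.0, -0.028, -0.0, -0.0]
contact_force: [1.4, 0.2, -4.3]
gripper_width: 10.4
grasp_force: 59.6
clock: 13.35
position: [482.0, 88.2, 193.7]
ee_rot: [1.0, 0.03, -0.0, -0.0]
contact_force: [1.6, -0.7, -5.2]
gripper_width: 10.3
grasp_force: 59.6
clock: 13.65
position: [473.0, -11.8, 193.8]
ee_rot: [1.0, 0.03, 0.0, -0.0]
contact_force: [0.7, 0.7, -4.4]
gripper_width: 10.7
grasp_force: 59.6
clock: 13.95
position: [464.0, -111.7, 193.8]
ee_rot: [1.0, 0.03, 0.0, -0.0]
contact_force: [-0.3, -1.2, -5.2]
gripper_width: 10.6
grasp_force: 59.6
clock: 14.25
position: [457.3, -211.7, 193.7]
ee_rot: [1.0, 0.029, -0.0, -0.0]
contact_force: [0.1, 0.7, -3.7]
gripper_width: 10.6
grasp_force: 59.6
clock: 14.75
position: [457.8, -257.6, 193.6]
ee_rot: [1.0, 0.029, -0.0, -0.0]
contact_force: [-0.1, -0.9, -4.3]
gripper_width: 11.0
grasp_force: 59.6
[ 458.00139583 -257.23876133  193.78390513] [-2.02796064e-01  2.47939563e-01 -2.91609810e-01 -3.06559073e-04
 -1.03144390e+00  1.83359514e+00] [ 9.99552338e-01  2.99181747e-02 -6.54769269e-05 -1.50682685e-04]
```

View pics/8.png

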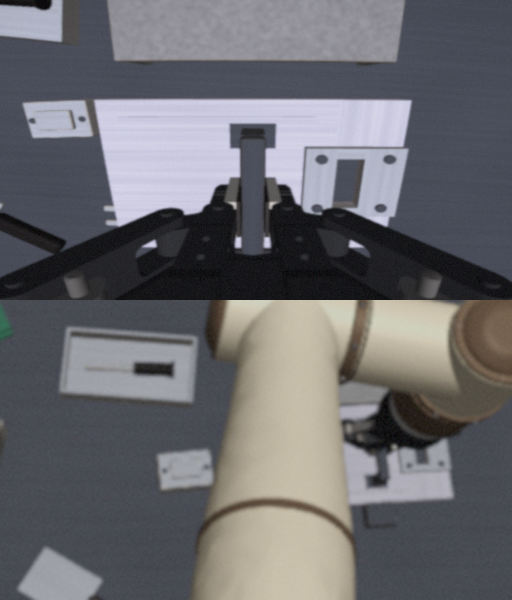

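The lid is held level (wrist half, about (250,175)). The riser's front top edge runs from (115,61) to (398,61), and the pin is still lying in the tray.

```bash
python3 - <<'E'
from h import *
g=load('wrist')
a=ray(g,[(115,61*1.28),(398,61*1.28)],70);print(a.round(1),a.mean(0),np.linalg.norm(a[0]-a[1]))
b=ray(g,[(95,99*1.28),(411,99*1.28)],171);print(b.round(1),b.mean(0),np.degrees(np.arctan2(-(b[1]-b[0])[0],-(b[1]-b[0])[1])))
# front edge by gradient
gr=cv2.cvtColor(g['frame'],cv2.COLOR_RGB2GRAY).astype(float)
us=np.arange(130,390,5); vs=[68+np.argmin(np.diff(gr[68:90,u-1:u+2].mean(1))) for u in us]
P=ray(g,np.c_[us,np.array(vs)+.5],70); k=np.polyfit(P[:,1],P[:,0],1); print('x = %.4f y + %.1f'%tuple(k), 'yaw',-np.degrees(np.arctan(k[0])), np.std(P[:,0]-np.polyval(k,P[:,1])))
E
```

```text
[[ 548.4 -130.2   70. ]
 [ 563.1 -378.6   70. ]] [ 555.77327604 -254.41921966   70.        ] 248.86969650872174
[[ 514.1 -163.4  171. ]
 [ 524.6 -342.9  171. ]] [ 519.33139749 -253.18294526  171.        ] -3.3603942712948407
x = -0.0541 y + 541.8 yaw 3.0987382072124277 0.31565202228944866
```

```bash

python3 -m jog '[[[0,-0.02,-0.3],[0,0,0],1],[[0,-0.02,-0.6],[0,0,0],1],[[0,-0.02,-0.9],[0,0,0],1],[[0,-0.02,-1],[0,0,0],1]]'
python3 -m jog '[[[0,0,-0.25],[0,0,0],1],[[0,0,-0.45],[0,0,0],1],[[0,0,-0.55],[0,0,0],1],[[0,0,-0.55],[0,0,0],1],[[0,0,-0.55],[0,0,0],1]]'
python3 -m jog '[[[0,0,-0.02],[0,0,0],1],[[0,0,-0.04],[0,0,0],1],[[0,0,-0.05],[0,0,0],1],[[0,0,-0.05],[0,0,0],1],[[0,0,-0.05],[0,0,0],1]]'
```

```text
clock: 15.25
position: [456.1, -258.6, 91.1]
ee_rot: [1.0, 0.03, -0.003, -0.001]
contact_force: [-1.0, -0.2, -4.9]
gripper_width: 10.7
grasp_force: 59.6
clock: 15.75
position: [459.2, -260.2, 39.9]
ee_rot: [1.0, 0.03, 0.001, 0.0]
contact_force: [-0.2, -0.9, -4.4]
gripper_width: 10.3
grasp_force: 59.6
clock: 16.25
position: [458.1, -260.1, 33.9]
ee_rot: [1.0, 0.029, 0.0, 0.0]
contact_force: [0.2, -0.7, -4.2]
gripper_width: 10.2
grasp_force: 59.6
```

```bash

python3 -m jog '[[[0,0,-0.01],[0,0,0],1],[[0,0,-0.02],[0,0,0],1],[[0,0,-0.02],[0,0,0],1],[[0,0,-0.02],[0,0,0],1]]'
python3 -m jog '[[[0,0,-0.01],[0,0,0],1],[[0,0,-0.015],[0,0,0],1],[[0,0,-0.015],[0,0,0],1],[[0,0,-0.015],[0,0,0],1]]'
```

```text
clock: 16.65
position: [458.0, -260.1, 31.7]
ee_rot: [1.0, 0.029, -0.0, -0.0]
contact_force: [-0.0, 0.1, -4.6]
gripper_width: 10.3
grasp_force: 59.6
clock: 17.05
position: [458.2, -260.1, 31.4]
ee_rot: [1.0, 0.03, 0.0, 0.0]
contact_force: [-2.6, 2.3, 6.2]
gripper_width: 10.8
grasp_force: 60.9
```

```bash

python3 -m jog '[[[0,0,0],[0,0,0],0.6],[[0,0,0],[0,0,0],0.3],[[0,0,0],[0,0,0],0.1],[[0,0,0],[0,0,0],0.1],[[0,0,0],[0,0,0],0.1],[[0,0,0.2],[0,0,0],0.1],[[0,0,0.5],[0,0,0],0.1],[[0,0,0.9],[0,0,0],0],[[-0.3,-0.01,1],[0,0,0],-0.4],[[-0.6,-0.03,1],[0,0,0],-0.6],[[-0.8,-0.04,1],[0,0,0],-0.6],[[-0.8,-0.04,1],[0,0,0],-0.6],[[-0.8,-0.04,1],[0,0,0],-0.6]]'
python3 - <<'E'
from h import *
g=cap('wrist')
cv2.imwrite('pics/9.png',cv2.resize(g['frame'][:,:,::-1],(800,600)));s=read_state();print(s['position'],s['joints'],s['ee_rot'])
E
```

```text
clock: 18.35
position: [378.5, -264.3, 130.7]
ee_rot: [1.0, 0.029, 0.001, 0.0]
contact_force: [-0.2, -0.1, -0.6]
gripper_width: 68.7
grasp_force: 0.0
[ 379.00139813 -264.30911089  130.58921612] [-2.55625164e-01  2.16395681e-01 -5.22545227e-01  4.08977698e-04
 -8.30527513e-01  1.88533153e+00] [9.99561932e-01 2.95885161e-02 5.94671206e-04 3.31692459e-04]
```

View pics/9.png

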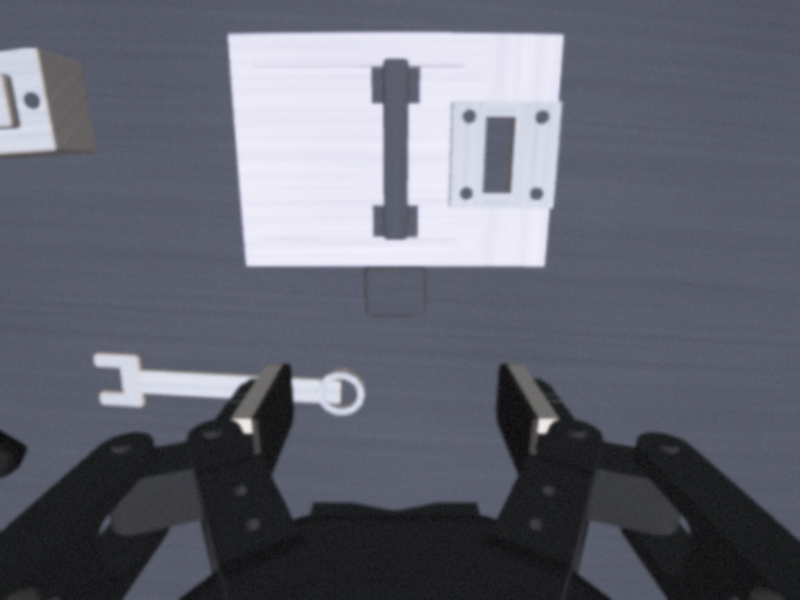

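The lid lies flat and the right way up. The pull outline spans (365,268)–(426,316).

```bash
python3 - <<'E'
from h import *
g=load('wrist')
a=ray(g,np.array([(365,268),(426,268),(426,316),(365,316)])*.64,20);print(a.round(1),a.mean(0))
b=ray(g,np.array([(246,266),(545,266),(229,35),(563,35)])*.64,14);print(b.round(1),b.mean(0))
E
```

```text
[[ 394.1 -245.5   20. ]
 [ 396.2 -280.6   20. ]
 [ 367.3 -282.8   20. ]
 [ 365.1 -246.7   20. ]] [ 380.68795896 -263.91906053   20.        ]
[[ 390.  -175.    14. ]
 [ 400.4 -351.3   14. ]
 [ 513.4 -168.7   14. ]
 [ 523.8 -343.4   14. ]] [ 456.90667008 -259.59305244   14.        ]
```

```bash

python3 -m jog '[[[0,0,-0.35],[0,0,0],-0.6],[[0,0,-0.7],[0,0,0],-0.6],[[0,0,-1],[0,0,0],-0.6],[[0,0,-1],[0,0,0],-0.6],[[0,0,-1],[0,0,0],-0.6]]'
python3 -m jog '[[[0,0,-0.1],[0,0,0],-0.6],[[0,0,-0.22],[0,0,0],-0.6],[[0,0,-0.22],[0,0,0],-0.6],[[0,0,-0.22],[0,0,0],-0.6],[[0,0,-0.22],[0,0,0],1],[[0,0,-0.22],[0,0,0],1],[[0,0,-0.22],[0,0,0],1],[[0,0,-0.22],[0,0,0],1],[[0,0,-0.22],[0,0,0],1],[[0,0,-0.22],[0,0,0],1],[[0,0,-0.22],[0,0,0],1]]'
```

```text
clock: 18.9
position: [379.0, -264.2, 30.3]
ee_rot: [1.0, 0.03, -0.0, 0.0]
contact_force: [0.5, -0.6, -0.6]
gripper_width: 68.2
grasp_force: 0.0
clock: 20.0
position: [378.6, -264.3, 9.4]
ee_rot: [1.0, 0.029, 0.001, 0.0]
contact_force: [-1.2, -0.2, 5.6]
gripper_width: 34.5
grasp_force: 59.8
```

```bash

python3 -m jog '[[[0.1,0.005,0],[0,0,0],1],[[0.25,0.013,0],[0,0,0],1],[[0.4,0.022,0],[0,0,0],1],[[0.55,0.03,0],[0,0,0],1],[[0.7,0.038,0],[0,0,0],1],[[0.85,0.046,0],[0,0,0],1],[[0.9,0.05,0],[0,0,0],1],[[0.9,0.05,0],[0,0,0],1]]'
python3 -m jog '[[[0.1,0.005,0],[0,0,0],1],[[0.2,0.011,0],[0,0,0],1],[[0.3,0.016,0],[0,0,0],1],[[0.4,0.022,0],[0,0,0],1],[[0.48,0.026,0],[0,0,0],1],[[0.48,0.026,0],[0,0,0],1],[[0.48,0.026,0],[0,0,0],1]]'
```

```text
clock: 20.8
position: [464.0, -258.9, 9.2]
ee_rot: [1.0, 0.029, -0.004, -0.001]
contact_force: [-8.5, 0.3, 12.0]
gripper_width: 34.4
grasp_force: 61.1
clock: 21.5
position: [512.3, -256.4, 9.2]
ee_rot: [1.0, 0.029, -0.004, -0.001]
contact_force: [-8.3, -0.8, 10.1]
gripper_width: 34.2
grasp_force: 60.8
```

```bash

python3 -m jog '[[[0.02,0.001,0.004],[0,0,0],1],[[0.04,0.002,0.004],[0,0,0],1],[[0.06,0.003,0.004],[0,0,0],1],[[0.07,0.004,0.004],[0,0,0],1],[[0.07,0.004,0.004],[0,0,0],1]]'
python3 -m jog '[[[0.01,0.001,0],[0,0,0],1],[[0.02,0.001,0],[0,0,0],1],[[0.03,0.002,0],[0,0,0],1],[[0.03,0.002,0],[0,0,0],1]]'
```

```text
clock: 22.0
position: [518.4, -255.8, 9.2]
ee_rot: [1.0, 0.029, -0.005, -0.001]
contact_force: [-8.4, -1.2, 9.7]
gripper_width: 34.4
grasp_force: 60.8
clock: 22.4
position: [521.4, -255.7, 9.2]
ee_rot: [1.0, 0.029, -0.004, -0.001]
contact_force: [-7.6, -0.5, 8.1]
gripper_width: 34.4
grasp_force: 60.6
```

```bash

python3 -m jog '[[[0.01,0.001,0],[0,0,0],1],[[0.02,0.001,0],[0,0,0],1],[[0.03,0.002,0],[0,0,0],1],[[0.03,0.002,0],[0,0,0],1]]'
python3 -m jog '[[[0.01,0.001,0],[0,0,0],1],[[0.02,0.001,0],[0,0,0],1],[[0.02,0.001,0],[0,0,0],1]]'
python3 -m jog '[[[0.01,0.001,0],[0,0,0],1],[[0.02,0.001,0],[0,0,0],1],[[0.02,0.001,0],[0,0,0],1]]'
```

```text
clock: 22.8
position: [524.6, -255.5, 9.2]
ee_rot: [1.0, 0.029, -0.004, -0.001]
contact_force: [-8.4, -0.5, 9.3]
gripper_width: 34.3
grasp_force: 60.7
clock: 23.1
position: [525.5, -255.4, 9.2]
ee_rot: [1.0, 0.029, -0.006, -0.001]
contact_force: [-9.7, 0.9, 9.7]
gripper_width: 34.7
grasp_force: 60.8
clock: 23.4
position: [527.9, -255.3, 9.2]
ee_rot: [1.0, 0.029, -0.005, -0.001]
contact_force: [-9.9, -0.1, 10.2]
gripper_width: 34.2
grasp_force: 60.8
```

```bash

python3 -m jog '[[[0.01,0.001,0],[0,0,0],1],[[0.02,0.001,0],[0,0,0],1],[[0.02,0.001,0],[0,0,0],1]]'
python3 -m jog '[[[0.01,0.001,0],[0,0,0],1],[[0.02,0.001,0],[0,0,0],1],[[0.02,0.001,0],[0,0,0],1]]'
```

```text
clock: 23.7
position: [527.9, -255.3, 9.2]
ee_rot: [1.0, 0.029, -0.007, -0.001]
contact_force: [-12.8, -1.5, 12.8]
gripper_width: 34.7
grasp_force: 61.2
clock: 24.0
position: [527.9, -255.3, 9.2]
ee_rot: [1.0, 0.029, -0.009, -0.002]
contact_force: [-18.3, -1.7, 16.7]
gripper_width: 34.1
grasp_force: 61.5
```

```bash

python3 -m jog '[[[0.015,0.001,0],[0,0,0],1],[[0.015,0.001,0],[0,0,0],1],[[-0.02,-0.001,0],[0,0,0],1],[[-0.02,-0.001,0],[0,0,0],1]]'
python3 -m jog '[[[0,0,0],[0,0,0],0],[[0,0,0],[0,0,0],-0.2],[[0,0,0],[0,0,0],-0.4],[[0,0,0],[0,0,0],-0.4],[[0,0,0],[0,0,0],-0.4],[[0,0,0.1],[0,0,0],-0.4],[[0,0,0.4],[0,0,0],-0.4],[[-0.3,0,0.7],[0,0,0],-0.4],[[-0.6,0,1],[0,0,0],-0.4],[[-1,0,1],[0,0,0],-0.4],[[-1,0,1],[0,0,0],-0.4],[[-1,0,1],[0,0,0],-0.4]]'
python3 - <<'E'
from h import *
g=cap('wrist');t=cap('scene')
a=cv2.resize(g['frame'],(512,300));b=cv2.resize(t['frame'][180:300,90:360],(512,228),interpolation=cv2.INTER_CUBIC)
cv2.imwrite('pics/10.png',np.vstack([a,b])[:,:,::-1])
E
```

```text
clock: 24.4
position: [527.9, -255.3, 9.2]
ee_rot: [1.0, 0.029, -0.007, -0.001]
contact_force: [-12.3, -0.6, 12.4]
gripper_width: 34.7
grasp_force: 61.1
clock: 25.6
position: [435.0, -255.6, 109.9]
ee_rot: [1.0, 0.029, 0.001, 0.0]
contact_force: [1.5, -0.6, 0.7]
gripper_width: 59.9
grasp_force: 0.0
```

View pics/10.png

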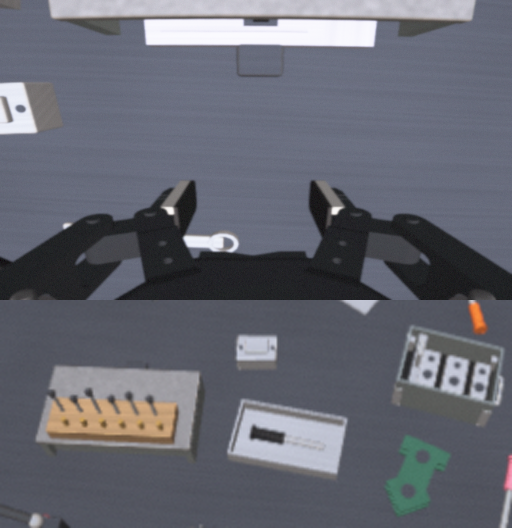

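The lid is in the bay: its front strip is at (145–376, 45) and the pull at (260,60), facing outward. The pin is in the tray, and the block and magnet have not moved. I'll check how far the lid stands out, then hand in.

```bash
python3 - <<'E'
from h import *
from bench import job_done
g=load('wrist');a=ray(g,[(146,45*1.28),(375,46*1.28)],14)
ax=np.array([.9984,.0558]);o=(a[:,:2]-np.array([555.8,-254.4]))@ax;print('edge out of mouth',o)
if (o<-3).all() and (o>-19).all(): print(job_done())
E
```

```text
edge out of mouth [-10.96081504 -11.1401991 ]
the job is handed in; nothing more can be done
None
```

The job is handed in: the pin is lying in the parts tray, and the lid is under the riser against the back, pull side out, standing out about 11 mm (12 mm expected). The insert block and magnet were left where they were, and the arm finished at about 26 s, well inside 72 s.

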